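# Load the brass rod into the rod-cutting jig

### The job

Get the brass rod ready for sawing: take it from the dark wooden rack, lay it in the V-groove of the aluminium cutting jig a little short of the end stop, then slide it along the groove until its end is home against the stop. Press it there lightly for a moment, never ramming the stop, and leave it lying in the groove touching the stop; leave the other rods, the hacksaw and the props where they are.

Things in the scene. Friction and masses are not known exactly. Their poses are not given: they have to be found in the camera images.
- brass_rod: Solid brass rod, plain and straight, both ends alike: 16 mm diameter, about 0.35 kg. An offcut sawn by hand: about 210 mm long, up to 5 mm more or less, not measured. Origin at its middle, on its axis; its own y axis runs along the rod (it may have rolled about y). At the start it lies in one of the three places of the rack, along the rack's y, its axis 28 mm above the table.
- jig: Rod-cutting jig, fixed: ply base 130 (x) by 290 (y) by 16 mm and, along its middle, an aluminium V-block 50 mm wide (x), 240 mm long (y -120 to +120), its top 50 mm above the table. Its V-groove runs the whole length along the jig's y at x = 0, open at the +y end; a dark stop sits on the -y half. An ivory rule is let into the top's -x side. Origin: centre of the base's underside.
- groove (a point): Where the axis of a rod lying in the groove passes, at the middle of the V-block's length: 54.5 mm above the table, 4.5 mm above the block's top; axes as the jig's, y along the groove. The V is 90 degrees, 13.6 mm wide, 6.8 mm deep, so more than half of the rod stands clear above the block. Sliding the brass rod in it takes 2 to 4 N.
- stop: End stop, dark steel with brass thumbscrew, clamped on the V-block; rigid: force builds within a fraction of a mm. Over 15 N is ramming; 2 to 10 N is light. Origin on its flat face, over the groove's middle, level with the block's top; the face looks to its +y (the jig's +y). Face 50 mm wide, 30 mm high; it lies 40 to 75 mm from the jig's middle. Rod home: middle half its length off, z +4.5 mm.
- rack: Dark wooden rod rack, fixed: two notched bars 196 mm long along x, at y = -60 and +60 mm, 16 mm thick, 30 mm high, with three notches at x = -72, 0 and +72 mm, 21 mm wide, their floors 20 mm above the table. Between the bars only two low slats (8 mm high, at x = -36 and +36 mm). Origin: centre, on the table.
- dowel: Wooden dowel painted dark red, 16 mm diameter, 190 mm long, along its y, origin at its middle; lies in another place of the rack. Leave it.
- black_tube: Black steel tube, 16 mm diameter, 200 mm long, along its y, origin at its middle; lies in another place of the rack. Leave it.
- stopper: Cut-glass decanter stopper standing on its crown, 46 mm wide, 66 mm high. Origin: centre of its underside. Leave it.
- mirror: Tortoiseshell hand mirror lying face up, disc 112 mm across, 11 mm thick, handle to 172 mm along -y from the disc's centre. Origin: under the disc's centre. Leave it.
- watch: Brass pocket watch lying face up, 47 mm across, 13 mm thick, crown towards +y. Origin: centre of its underside. Leave it.
- die_a: Ivory-coloured die, 16 mm. Origin: centre of its underside. Leave it.
- die_b: The other ivory-coloured die, 16 mm. Origin: centre of its underside. Leave it.
- hacksaw: Small hacksaw with a red handle lying on its side, 255 mm along its y (handle at -y, its end at -172 mm), 62 mm along x, 20 mm high. Origin: middle of the blade, on the table. Leave it.
Things that resemble listed ones, but are neither listed nor needed, are in the scene too. There is more than one size of the brass_rod; the one meant has the size given above.

How it is judged:
By the outcome, as a careful person would: the job done as asked, in the order asked, and still so for the second after the job is handed in, with the robot touching nothing.
It also fails if it takes over 58 s, if anything falls off the work surface, if the arm or the gripper's body presses on something with over 40 N, if the wrist force passes 120 N, or if a joint passes its speed limit or range.

### The arm

A 6-joint arm with a two-finger parallel gripper is mounted at the origin on the work surface. World frame = base frame: x ahead of the robot, y to its left, z up, the work surface at z = 0. Lengths are in m, angles in rad, forces in N, time in s.
With the tool pointing down it reaches from about 0.35 to 0.975 m from the base axis. Payload 4.9 kg.
Tool frame: the origin (TCP) lies on the centre line of the jaws, within the pads' length; the fingertips stand 22 mm ahead of it and the grasp point (between the pads) lies 3 mm ahead of it (manip.tcp_to_tips is the distance from the TCP to the fingertips, in m); z points along the fingers, x is the direction in which the jaws open and shut, and the axes are right-handed (so a half turn about z gives the same grasp; the last joint's range is limited). The gripper opens to 85 mm and grips with 20 to 120 N. Pads are 22 mm wide; open, the fingers measure 114 mm over their backs; the gripper's body (76 mm by 85 mm) begins 54 mm behind the grasp point. The pads swing forward as they close: fully open they stand 13 mm farther back than shut.
Start: joints at [1.015, 0.053, 1.613, -0, 1.476, -0.119], TCP at [0.264, 0.566, 0.228] pointing down, gripper open.
Joint ranges: [-3.01, 3.01], [-1.01, 2.22], [0.06, 2.58], [-1.02, 4.17], [0.09, 2.62], [-3.14, 3.14]. Speed limits (rad/s): [2.57, 2.57, 3.14, 3.14, 3.14, 3.14].

### API

Orientations are given as a unit quaternion [w, x, y, z].
In Python, from plant import manip gives the robot as it stands.
- The arm moves only by the shell command python3 -m pendant 'ROWS'. ROWS is a JSON object of lists of equal length, an entry for each row: "linear": the shift along the tool's x, y, z in cm, a list of three; "rotation": the turn, a rotation vector about the tool's x, y, z in degrees, a list of three; "grip": the closure, from 0 (fully open) to 1 (shut). A call has exactly 10 rows; each row is the pose to reach, as a shift and turn from the pose commanded when the call began, along the tool's axes at that moment; what a row does not reach only later rows make up. A row lasts 1/12 s, in which the tool goes at most 41.7 mm and 7.16 degrees, less where a joint would pass 70% of its speed; a pose out of reach is approached as far as the arm can. A call with a gripper value outside its range is refused whole. The fingers move at their own pace and stop on an object; the grip force is fixed at half the most. Time passes only in rows, so rows that repeat a pose let the fingers close, or fill a call up. It gives the time, the measured TCP pose, the force and the opening at its end, in the units of the state.
- manip.state(): the state, without advancing time (a new reading comes with each control period).
- manip.grab_frame(name): name is "side" or "top" or "wrist"; returns the picture (480x640x3 uint8, red, green, blue); there is no depth.
- manip.calibration(name): a dict with "fx", "fy", "cx", "cy" (pixels), "k1" (the pictures are not rectified: a ray, as slopes to the right and down, at radius r is drawn at 1 + k1 r^2 times it, then the intrinsics apply), "cam_to_world" (4x4, takes a point from camera to world coordinates). Camera axes: x right, y up, looking along -z (the intrinsics and any distortion apply to the point x, -y, -z); pixel columns grow to the right and rows downward; lengths in m; the calibration is good to about 2 mm. A picture is of the moment at which its call begins: read the wrist's pose just before it. calibration takes no time and is no camera call; for the wrist camera it gives the pose at the moment of the call.
- manip.job_done(): hands the job in, once; it reports no verdict.
The state is a dict: "time": time; "joint_pos": joint angles; "joint_vel": joint speeds; "joint_efforts": joint torques, N m; "tool_pos": TCP position; "tool_rot": TCP orientation; "contact_force": force on the tool from outside, world axes, zero at the start; "ft_torque": the same for the moment, N m; "gripper_width": opening from 0.0 (shut) to 1.0 (fully open).
Only numpy, scipy, OpenCV 4.12 (cv2) and the standard library are available. Lean on these libraries where they do the work, as an engineer would, in place of code of your own. Each camera call takes 0.05 s, during which the arm holds its last target. There are 200 camera calls.

## Working session

There is one attempt and no reset: what is moved stays moved. The work goes in short steps, Python scripts to look and compute and a shell command to move; the robot and the scene stay as the last step left them, time stands still between calls to the robot, and variables do not carry over. Pictures are saved under pics/ and viewed, about 8 in all and at most 12, crops included, and the job is handed in when it is done.

```bash
mkdir -p pics; ls; cat > h.py <<'E'
import numpy as np, cv2
from scipy.spatial.transform import Rotation as R
from plant import manip
def snap(n,f):
    c=manip.calibration(n); im=np.array(manip.grab_frame(n)); cv2.imwrite(f,im[:,:,::-1]); np.save(f+'.npy',np.array([c],dtype=object),allow_pickle=True); return im,c
def load(f): return cv2.imread(f)[:,:,::-1], np.load(f+'.npy',allow_pickle=True)[0]
def ray(c,u,v):
    T=np.array(c['cam_to_world']);x=(u-c['cx'])/c['fx'];y=(v-c['cy'])/c['fy'];k=c['k1']
    a,b=x,y
    for _ in range(20):
        s=1+k*(a*a+b*b);a,b=x/s,y/s
    return T[:3,3],T[:3,:3]@np.array([a,-b,-1])
def pz(c,u,v,z):
    o,d=ray(c,u,v);return o+d*(z-o[2])/d[2]
def tri(rs):
    A=0;b=0
    for o,d in rs:
        d=d/np.linalg.norm(d);P=np.eye(3)-np.outer(d,d);A=A+P;b=b+P@o
    p=np.linalg.solve(A,b);return p
def proj(c,p):
    T=np.array(c['cam_to_world']);q=T[:3,:3].T@(np.array(p)-T[:3,3]);a=q[0]/-q[2];b=-q[1]/-q[2];s=1+c['k1']*(a*a+b*b)
    return np.array([c['fx']*a*s+c['cx'],c['fy']*b*s+c['cy']])
E
python3 - <<'E'
from h import *
for n in ("top","side","wrist"):
    im,c=snap(n,f'pics/{n}0.png'); T=np.array(c['cam_to_world']);print(n,c['fx'],c['k1'],T.round(3).tolist())
print(manip.state())
E
```

```text
pics
top 490.3806429121701 0.032496011625141714 [[0.06, 0.974, -0.218, 0.337], [-0.998, 0.059, -0.011, -0.008], [0.002, 0.218, 0.976, 0.907], [0.0, 0.0, 0.0, 1.0]]
side 623.3382502405454 -0.10825465186175294 [[0.896, 0.241, -0.373, 0.036], [-0.443, 0.452, -0.774, -0.969], [-0.018, 0.859, 0.511, 0.707], [0.0, 0.0, 0.0, 1.0]]
wrist 352.4435461494019 -0.048290039253768485 [[0.422, -0.868, -0.261, 0.197], [0.907, 0.404, 0.124, 0.597], [-0.002, -0.288, 0.957, 0.374], [0.0, 0.0, 0.0, 1.0]]
{'time': 0.15, 'joint_pos': array([ 1.01495804e+00,  5.32127987e-02,  1.61397189e+00, -1.15627102e-05,
        1.47599330e+00, -1.18981602e-01]), 'joint_vel': array([-1.03811103e-04, -6.28234090e-05, -4.06379613e-03,  1.06514505e-03,
       -1.65506142e-03, -1.46044803e-03]), 'joint_efforts': array([ 2.64276987e-04, -3.94241023e+01, -3.70722842e+01, -2.07922371e-04,
        4.62449374e-03,  3.63068125e-06]), 'tool_pos': array([0.26416646, 0.56589028, 0.22664474]), 'tool_rot': array([ 3.48535008e-04,  8.43531728e-01,  5.37078760e-01, -7.11957722e-04]), 'contact_force': array([-0.32685211, -1.39801847, -0.55410401]), 'ft_torque': array([-0.0049486 ,  0.02218539, -0.01006251]), 'gripper_width': 1.0024076065378462}
```

View pics/top0.png

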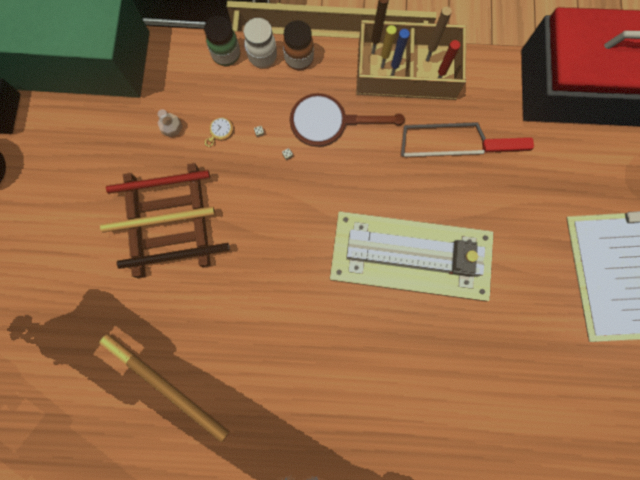

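View pics/side0.png

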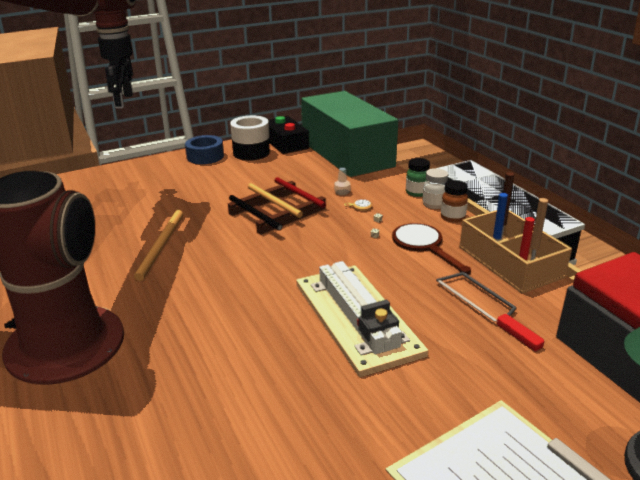

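Views 1 and 2. Top view: the rack is at (165,220) with the red dowel, a brass rod in the middle (102–213, 227–212) and the black tube. A second, longer brass-looking rod lies loose on the table at (105,340)–(223,437). The jig is at (412,256) with its stop at (467,257). Next I measure the two candidates and the jig, and make an enlarged crop.

```bash
cat > m1.py <<'E'
from h import *
def yel(im,lo=(18,110,90),hi=(34,255,255)): return cv2.inRange(cv2.cvtColor(np.ascontiguousarray(im),cv2.COLOR_RGB2HSV),lo,hi)
def ends(im,box):
    x0,y0,x1,y1=box;m=yel(im)[y0:y1,x0:x1]
    n,l,s,_=cv2.connectedComponentsWithStats(m);i=1+np.argmax(s[1:,4]);p=np.argwhere(l==i)[:,::-1]+[x0,y0]
    c=p.mean(0);d=np.linalg.svd(p-c,full_matrices=False)[2][0];t=(p-c)@d
    return c+d*t.min(),c+d*t.max(),len(p)
top,ct=load('pics/top0.png');sd,cs=load('pics/side0.png')
a=ends(top,(95,195,225,240));b=ends(sd,(240,175,310,225));print(a,b)
A=sorted(a[:2],key=lambda p:p[0]);B=sorted(b[:2],key=lambda p:p[1])
P=[tri([ray(ct,*A[i]),ray(cs,*B[i])]) for i in (0,1)];print('rack rod tri',P,'L',np.linalg.norm(P[0]-P[1]))
Q=[pz(ct,*A[i],.032) for i in (0,1)];print('top@.032',Q,np.linalg.norm(Q[0]-Q[1]))
Q=[pz(ct,*q,.01) for q in ((105,340),(223,437))];print('loose',Q,np.linalg.norm(Q[0]-Q[1]))
h=cv2.cvtColor(np.ascontiguousarray(top),cv2.COLOR_RGB2HSV);print('jig hsv',h[285,400],h[220,400],'rod',h[219,157])
x=np.hstack([cv2.resize(top[150:290,90:250],(400,350),interpolation=cv2.INTER_CUBIC),cv2.resize(top[205:305,325:500][:, :],(400,350),interpolation=cv2.INTER_CUBIC)])
y=np.hstack([cv2.resize(sd[165:245,220:340],(400,250),interpolation=cv2.INTER_CUBIC),cv2.resize(sd[255:375,290:430],(400,250),interpolation=cv2.INTER_CUBIC)])
cv2.imwrite('pics/crop1.png',np.vstack([x,y])[:,:,::-1])
E
python3 m1.py
```

```text
(array([213.11920511, 209.77332082]), array([ 99.73052772, 227.25184907]), 721) (array([249.30256409, 183.47027007]), array([299.06210693, 211.89126304]), 174)
rack rod tri [array([0.51438845, 0.39475286, 0.03252019]), array([0.55946376, 0.19331358, 0.03357101])] L 0.20642352601466424
top@.032 [array([0.5154303 , 0.39471728, 0.032     ]), array([0.56078351, 0.19340498, 0.032     ])] 0.20635783081926887
loose [array([0.31707956, 0.36324604, 0.01      ]), array([0.16895622, 0.13852556, 0.01      ])] 0.2691464603509837
jig hsv [ 34  57 191] [ 32  63 187] rod [ 28 120 182]
```

View pics/crop1.png

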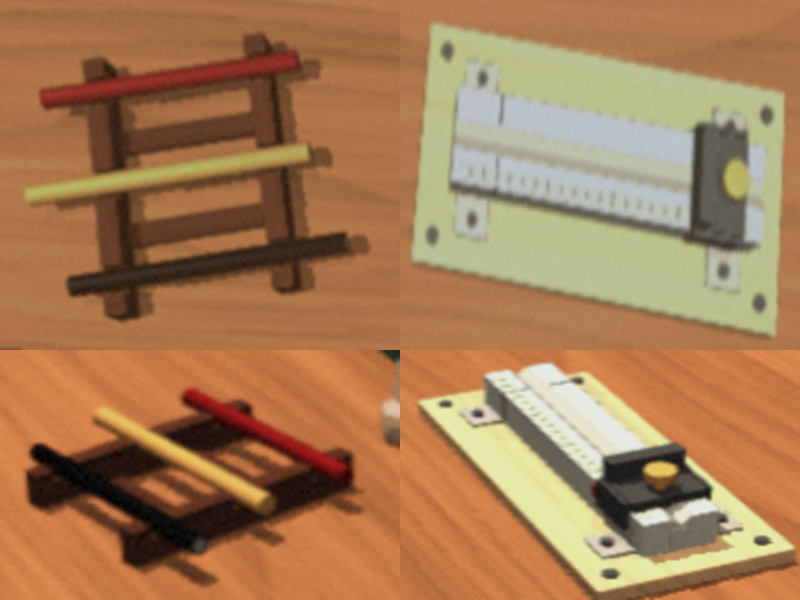

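View 3 confirms the choice. The rod in the rack's middle place, top (100,227)–(213,210), is brass and about 207 mm long, so it is the one meant. The loose one at (105,340)–(223,437) is about 269 mm long and not in the rack. The stop is at the jig's right end (-y). Now I measure the jig base in the top view.

```bash
cat > m2.py <<'E'
from h import *
top,ct=load('pics/top0.png');sd,cs=load('pics/side0.png')
def quad(im,box,lo,hi):
    x0,y0,x1,y1=box;m=cv2.inRange(cv2.cvtColor(np.ascontiguousarray(im),cv2.COLOR_RGB2HSV),lo,hi)[y0:y1,x0:x1]
    c=max(cv2.findContours(m,0,2)[0],key=cv2.contourArea);h=cv2.convexHull(c)
    q=cv2.approxPolyDP(h,8,True)[:,0]+[x0,y0];return q
q=quad(top,(320,195,510,310),(28,35,120),(42,110,255));print(q.tolist())
P=np.array([pz(ct,*p,.016) for p in q.astype(float)]);print(P.round(4).tolist(),'c',P.mean(0))
print('edges',[round(float(np.linalg.norm(P[i]-P[i-1])),4) for i in range(len(P))],[round(float(np.degrees(np.arctan2(*(P[i]-P[i-1])[[1,0]]))),1) for i in range(len(P))])
for n,uv in (('stop face edges top',(457,240)),('',(454,271)),('groove L',(349,244)),('groove at stop',(453,255))): print(n,pz(ct,*map(float,uv),.05).round(4))
print(manip.tcp_to_tips)
# tool deltas
s=manip.state();r=s['tool_rot'];M=R.from_quat(r[[1,2,3,0]]).as_matrix();print(M.round(3).tolist())
d=np.array([.537,.294,.15])-s['tool_pos'];print('to rod (tool cm)',(M.T@d*100).round(2))
E
python3 m2.py
```

```text
[[339, 213], [491, 232], [488, 299], [332, 279]]
[[0.573, -0.039, 0.016], [0.5536, -0.322, 0.016], [0.4295, -0.3143, 0.016], [0.4482, -0.0325, 0.016]] c [ 0.50105049 -0.17693091  0.016     ]
edges [0.125, 0.2836, 0.1244, 0.2825] [-3.0, -93.9, 176.5, 86.2]
stop face edges top [ 0.527  -0.2497  0.05  ]
 [ 0.4711 -0.2443  0.05  ]
groove L [ 0.5081 -0.0584  0.05  ]
groove at stop [ 0.4995 -0.2426  0.05  ]
0.022
[[0.423, 0.906, -0.001], [0.906, -0.423, -0.001], [-0.002, -0.0, -1.0]]
to rod (tool cm) [-13.08  36.23   7.68]
```

```bash
python3 -m pendant '{"linear":[[-1,3,0.5],[-2.6,7,1.5],[-4,11,2.5],[-5.4,15,3.5],[-6.8,19,4.5],[-8.2,23,5.5],[-9.6,27,6.5],[-11,31,7.5],[-12.2,34,7.6],[-13.1,36.2,7.6]],"rotation":[[0,0,5],[0,0,11],[0,0,17],[0,0,23],[0,0,29],[0,0,35],[0,0,41],[0,0,47],[0,0,51],[0,0,52.4]],"grip":[0.4,0.4,0.4,0.4,0.4,0.4,0.4,0.4,0.4,0.4]}'
cat > m3.py <<'E'
from h import *
import sys
im,c=snap('wrist','pics/w1.png');s=manip.state();print(s['tool_pos'],s['gripper_width'],s['contact_force'])
E
python3 m3.py
```

```text
time: 0.98
tool_pos: [0.5381, 0.2913, 0.1497]
tool_rot: [0.001, 0.994, 0.107, -0.001]
contact_force: [0.4, -0.3, 0.0]
gripper_width: 0.6
[0.54095417 0.288585   0.15034415] 0.6013292922901602 [ 1.72591286 -2.43494557  0.65390905]
```

View pics/w1.png

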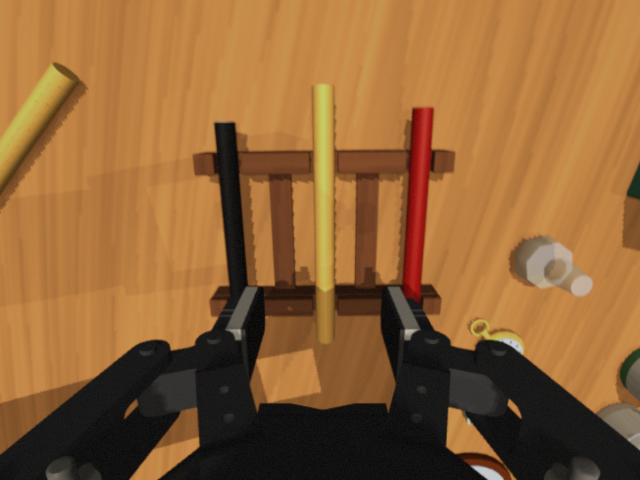

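View 4: rod from (323,85) to (326,343) between the open fingers, black tube left, red dowel right, gaps clear. Now I compute its axis from this view and the TCP offset.

```bash
cat > m4.py <<'E'
from h import *
f=__import__('sys').argv[1]
if __import__('os').path.exists(f)==False: snap('wrist',f)
im,c=load(f)
top,ct=load('pics/top0.png')
g=cv2.inRange(cv2.cvtColor(np.ascontiguousarray(im),cv2.COLOR_RGB2HSV),(22,150,90),(34,255,255))
n,l,s,_=cv2.connectedComponentsWithStats(g[:400,280:370]);i=1+np.argmax(s[1:,4]);p=np.argwhere(l==i)[:,::-1]+[280,0]
print('rows',p[:,1].min(),p[:,1].max())
A=np.array([(v,p[p[:,1]==v,0].mean()) for v in range(100,330)]);w=np.mean([np.ptp(p[p[:,1]==v,0])+1 for v in range(180,240)]);k=np.polyfit(A[:,0],A[:,1],1)
e=[(np.polyval(k,v),v) for v in (float(p[:,1].min()),float(p[:,1].max()))];print(e,'width',w)
ta=[(213.1,209.8),(99.7,227.25)]
for i in (0,1): print('tri',tri([ray(c,*e[i]),ray(ct,*ta[i])]).round(4),'plane',pz(c,*e[i],.031).round(4))
s=manip.state();M=R.from_quat(s['tool_rot'][[1,2,3,0]]).as_matrix()
P=[pz(c,*e[i],.028) for i in (0,1)];d=P[1]-P[0];print('L',np.linalg.norm(d),'yaw',np.degrees(np.arctan2(-d[0],d[1])),'toolx yaw',np.degrees(np.arctan2(M[1,0],M[0,0])),s['tool_pos'])
m=(P[0]+P[1])/2;m[2]=.047;print('mid',m,'tool delta cm',(M.T@(m-s['tool_pos'])*100).round(2))
E
python3 m4.py pics/w1b.png
```

```text
rows 77 290
[(np.float64(nan), 77.0), (np.float64(nan), 290.0)] width 2.75
tri [nan nan nan] plane [nan nan nan]
tri [nan nan nan] plane [nan nan nan]
L nan yaw nan toolx yaw 12.247184028311732 [0.53926947 0.2909651  0.15075565]
mid [  nan   nan 0.047] tool delta cm [nan nan nan]m4.py:9: RuntimeWarning: Mean of empty slice.
  A=np.array([(v,p[p[:,1]==v,0].mean()) for v in range(100,330)]);w=np.mean([np.ptp(p[p[:,1]==v,0])+1 for v in range(180,240)]);k=np.polyfit(A[:,0],A[:,1],1)
  ret = ret.dtype.type(ret / rcount)
```

```bash
python3 - <<'E'
from h import *
im,c=load('pics/w1b.png');h=cv2.cvtColor(np.ascontiguousarray(im),cv2.COLOR_RGB2HSV)
for v in (100,200,260,320,338): print(v,h[v,308:344:3].tolist())
E
```

```text
100 [[18, 175, 159], [20, 164, 200], [26, 143, 201], [31, 127, 203], [30, 134, 200], [24, 150, 201], [20, 167, 198], [16, 172, 135], [16, 163, 185], [16, 157, 201], [16, 159, 201], [16, 161, 200]]
200 [[15, 162, 190], [18, 171, 177], [21, 164, 201], [26, 143, 201], [27, 142, 201], [22, 156, 201], [19, 168, 199], [18, 179, 148], [15, 166, 181], [15, 164, 180], [15, 163, 193], [15, 161, 199]]
260 [[15, 163, 183], [16, 171, 152], [19, 168, 197], [24, 152, 201], [26, 146, 201], [23, 159, 200], [20, 166, 200], [18, 180, 166], [15, 163, 193], [15, 165, 193], [15, 166, 194], [15, 164, 191]]
320 [[14, 173, 130], [14, 169, 140], [18, 176, 139], [18, 174, 163], [19, 174, 171], [18, 176, 171], [18, 172, 159], [17, 178, 130], [15, 173, 134], [14, 169, 139], [14, 174, 138], [15, 174, 139]]
338 [[15, 172, 141], [15, 173, 140], [14, 173, 136], [15, 178, 143], [17, 174, 155], [17, 175, 157], [16, 176, 142], [14, 169, 140], [14, 169, 140], [14, 171, 140], [14, 172, 139], [14, 178, 135]]
```

```bash
sed -i 's/(22,150,90),(34,255,255)/(17,110,90),(36,255,255)/; s/range(100,330)/range(100,280)/' m4.py; python3 m4.py pics/w1b.png
```

```text
rows 76 338
[(np.float64(317.7754337410962), 76.0), (np.float64(321.9230864464265), 338.0)] width 19.633333333333333
tri [ 0.5447  0.3041 -0.0191] plane [0.5137 0.3952 0.031 ]
tri [0.5074 0.312  0.213 ] plane [0.5608 0.1908 0.031 ]
L 0.21213670139282778 yaw -167.02007213801 toolx yaw 12.247184028311732 [0.53926947 0.2909651  0.15075565]
mid [0.53735721 0.292239   0.047     ] tool delta cm [-0.15 -0.18 10.38]
```

```bash
python3 -m pendant '{"linear":[[-0.1,-0.1,1],[-0.15,-0.18,3],[-0.15,-0.18,5],[-0.15,-0.18,7],[-0.15,-0.18,8.5],[-0.15,-0.18,9.6],[-0.15,-0.18,10.1],[-0.15,-0.18,10.4],[-0.15,-0.18,10.4],[-0.15,-0.18,10.4]],"rotation":[[0,0,-0.7],[0,0,-0.7],[0,0,-0.7],[0,0,-0.7],[0,0,-0.7],[0,0,-0.7],[0,0,-0.7],[0,0,-0.7],[0,0,-0.7],[0,0,-0.7]],"grip":[0.4,0.4,0.4,0.4,0.4,0.4,0.4,0.4,0.4,0.4]}'
cat > avg.py <<'E'
from h import *
S=[]
for i in range(6):
    manip.grab_frame('wrist');S.append(manip.state())
a=lambda k:np.mean([s[k] for s in S],0)
print(S[-1]['time'],'pos',a('tool_pos').round(4),'F',a('contact_force').round(2),'std',np.std([s['contact_force'] for s in S],0).round(2),'T',a('ft_torque').round(2),'w',a('gripper_width').round(3), 'rot',R.from_quat(S[-1]['tool_rot'][[1,2,3,0]]).as_matrix().round(4).tolist())
E
python3 avg.py; python3 - <<'E'
from h import *
snap('wrist','pics/w2.png')
E
```

```text
time: 1.92
tool_pos: [0.5356, 0.2964, 0.0485]
tool_rot: [-0.0, 0.993, 0.116, 0.001]
contact_force: [0.0, 0.0, 0.3]
gripper_width: 0.6
2.2167 pos [0.5358 0.2962 0.0487] F [-0.04  0.29 -0.24] std [0.57 0.37 0.4 ] T [-0.01 -0.   -0.01] w 0.599 rot [[0.9733, 0.2295, 0.0011], [0.2295, -0.9733, 0.0005], [0.0011, -0.0002, -1.0]]
```

View pics/w2.png

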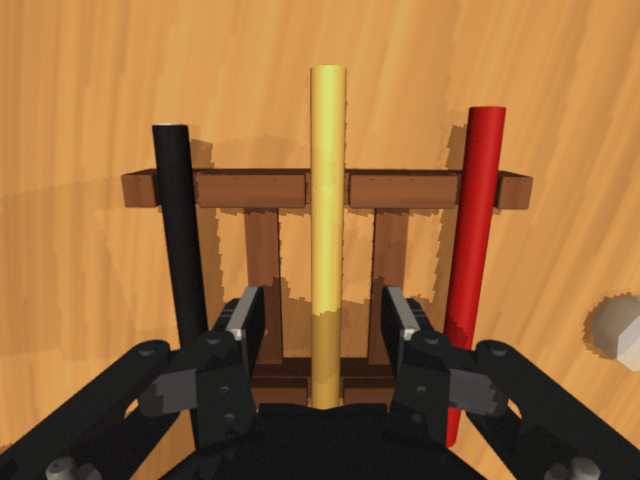

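View 5: the rod, at x≈327, sits centred between the fingertips (≈262 and 385), and the fingers clear the slats and neighbours. I go down 2 mm and close.

```bash
python3 -m pendant '{"linear":[[0,0.2,0.1],[0,0.3,0.2],[0,0.3,0.2],[0,0.3,0.2],[0,0.3,0.2],[0,0.3,0.2],[0,0.3,0.2],[0,0.3,0.2],[0,0.3,0.2],[0,0.3,0.2]],"rotation":[[0,0,0],[0,0,0],[0,0,0],[0,0,0],[0,0,0],[0,0,0],[0,0,0],[0,0,0],[0,0,0],[0,0,0]],"grip":[0.4,0.4,0.5,0.6,0.7,0.8,0.85,0.9,1,1]}'; python3 avg.py
```

```text
time: 3.1
tool_pos: [0.5358, 0.293, 0.0456]
tool_rot: [-0.0, 0.993, 0.116, 0.0]
contact_force: [-0.3, -0.4, -0.1]
gripper_width: -0.0
3.4 pos [0.5358 0.293  0.0456] F [0.45 0.22 0.03] std [0.43 0.6  0.47] T [ 0.03 -0.02  0.02] w -0.002 rot [[0.9733, 0.2296, -0.0], [0.2296, -0.9733, 0.0], [-0.0, -0.0, -1.0]]
```

The fingers shut to 0 with nothing between them. I look again.

```bash
python3 - <<'E'
from h import *
a,_=snap('wrist','pics/w3.png');b,_=snap('side','pics/s3.png')
cv2.imwrite('pics/c3.png',np.hstack([cv2.resize(a,(480,360)),cv2.resize(b[140:260,210:330],(300,360)) if 0 else cv2.resize(b[130:250,210:310],(300,360),interpolation=cv2.INTER_CUBIC)])[:,:,::-1])
E
```

```text
(no output)
```

View pics/c3.png

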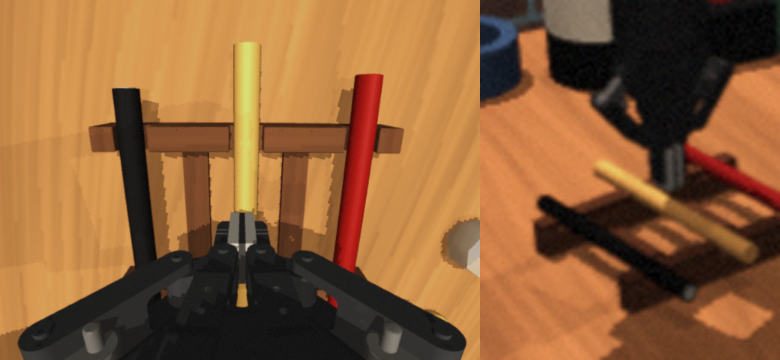

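View 6: the shut fingertips stand over the rod, in the side crop at about (672,188), i.e. side pixel (274,193). They are not around it, and the rod has not moved. I check the tips' actual height by projection.

```bash
python3 - <<'E'
from h import *
b,cs=load('pics/s3.png');w,cw=load('pics/w3.png')
s=manip.state();p=s['tool_pos'];print(p, s['time'])
for z in (.02,.03,.04,.05,.06): print(z,proj(cs,[p[0],p[1],z]).round(1),proj(cw,[p[0],p[1],z]).round(1))
# rod axis in wrist picture -> z by width: 16 mm dia
h=cv2.cvtColor(np.ascontiguousarray(w),cv2.COLOR_RGB2HSV);m=cv2.inRange(h,(17,110,90),(36,255,255))
for v in (100,140,200,250):
    u=np.flatnonzero(m[v,300:360])+300;a=ray(cw,u.min()-.5,v);q=ray(cw,u.max()+.5,v)
    d=.016*1.0/np.linalg.norm(a[1]-q[1]);c=a[0]+(a[1]+q[1])/2*d;print(v,u.min(),u.max(),'rod by width',c.round(4))
x=cv2.resize(b[150:215,245:305],(600,600)[:2],interpolation=cv2.INTER_CUBIC);cv2.imwrite('pics/c4.png',x[:,:,::-1])
E
```

```text
[0.53578561 0.29296866 0.04557181] 3.5
0.02 [273.4 202. ] [324.  275.2]
0.03 [273.2 198.3] [324.  283.1]
0.04 [273.  194.6] [324.1 291.8]
0.05 [272.8 190.9] [324.2 301.6]
0.06 [272.6 187.1] [324.3 312.6]
100 305 357 rod by width [0.5185 0.3737 0.0797]
140 312 345 rod by width [0.5218 0.3608 0.0213]
200 312 344 rod by width [0.5281 0.3334 0.0241]
250 312 343 rod by width [0.5337 0.3091 0.0259]
```

View pics/c4.png

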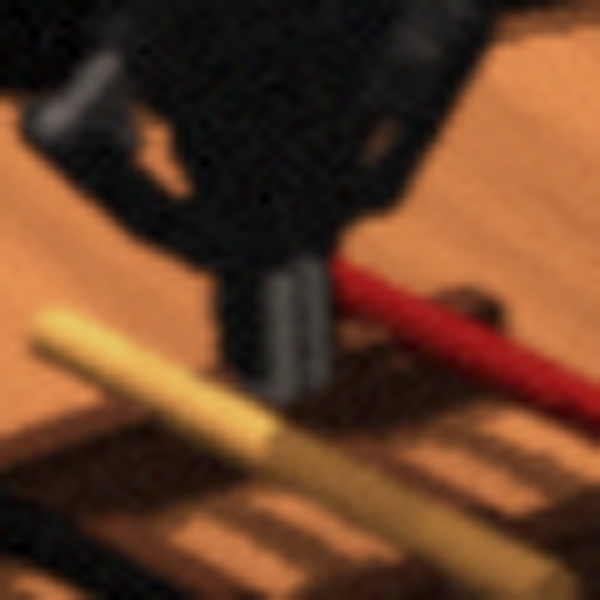

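View 7: the true tip bottom is at side pixel (272.5,193.3). At the TCP's x,y that is z≈0.043, about 7 mm over the rod's top (~0.036). So the tips stand only ~3 mm ahead of the reported TCP, not 22 mm as stated. I trust the picture: open, go down about 10 mm, check the force, then go on.

```bash
python3 -m pendant '{"linear":[[0,0,0],[0,0,0],[0,0,0],[0,0,0],[0,0,0],[0,0,0.2],[0,0,0.5],[0,0,0.8],[0,0,1.0],[0,0,1.0]],"rotation":[[0,0,0],[0,0,0],[0,0,0],[0,0,0],[0,0,0],[0,0,0],[0,0,0],[0,0,0],[0,0,0],[0,0,0]],"grip":[0.55,0.55,0.55,0.55,0.55,0.55,0.55,0.55,0.55,0.55]}'; python3 - <<'E'
from h import *
b,cs=snap('side','pics/s4.png');w,cw=snap('wrist','pics/w4.png')
cv2.imwrite('pics/c5.png',np.hstack([cv2.resize(w[200:400,200:450],(400,320)),cv2.resize(b[150:215,240:320],(394,320),interpolation=cv2.INTER_CUBIC)])[:,:,::-1])
E
python3 avg.py
```

```text
time: 4.33
tool_pos: [0.5352, 0.2927, 0.0346]
tool_rot: [0.0, 0.993, 0.116, -0.001]
contact_force: [-0.6, 0.2, -0.5]
gripper_width: 0.446
4.7333 pos [0.5359 0.293  0.0357] F [-0.18  0.13  0.16] std [0.42 0.8  0.58] T [-0.01 -0.01  0.01] w 0.451 rot [[0.9733, 0.2296, 0.0004], [0.2296, -0.9733, 0.0001], [0.0004, -0.0001, -1.0]]
```

View pics/c5.png

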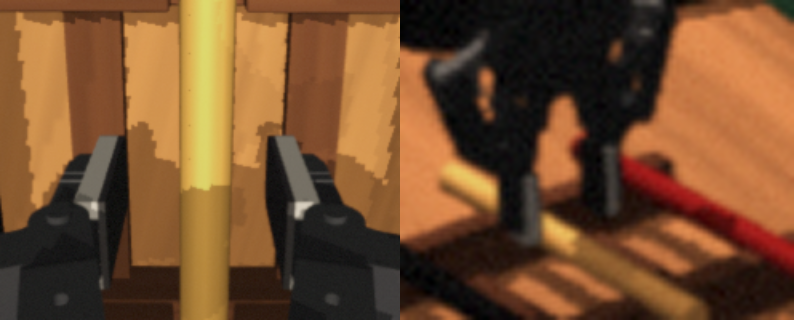

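```bash
python3 - <<'E'
from h import *
b,cs=load('pics/s4.png')
p=np.array([.5359,.293]);t=np.array([.9733,.2296])
for o in (-.020,-.026,.020,.026):
    q=p+t*o
    print(o,[(z,proj(cs,[*q,z]).round(1).tolist()) for z in (.02,.03,.04)])
E
```

```text
-0.02 [(0.02, [266.8, 204.5]), (0.03, [266.5, 200.8]), (0.04, [266.3, 197.1])]
-0.026 [(0.02, [264.7, 205.3]), (0.03, [264.5, 201.6]), (0.04, [264.3, 197.8])]
0.02 [(0.02, [280.0, 199.5]), (0.03, [279.8, 195.9]), (0.04, [279.6, 192.2])]
0.026 [(0.02, [282.0, 198.8]), (0.03, [281.8, 195.1]), (0.04, [281.6, 191.5])]
```

Tips measure z≈0.034–0.035 with the TCP at 0.0357, confirming the first reading. I go down another 9.5 mm so the tips are ~25 mm above the table, then close.

```bash
python3 -m pendant '{"linear":[[0,0,0.2],[0,0,0.5],[0,0,0.8],[0,0,0.95],[0,0,0.95],[0,0,0.95],[0,0,0.95],[0,0,0.95],[0,0,0.95],[0,0,0.95]],"rotation":[[0,0,0],[0,0,0],[0,0,0],[0,0,0],[0,0,0],[0,0,0],[0,0,0],[0,0,0],[0,0,0],[0,0,0]],"grip":[0.55,0.55,0.55,0.55,0.6,0.7,0.8,0.9,1,1]}'; python3 avg.py
```

```text
time: 5.57
tool_pos: [0.5366, 0.2932, 0.0269]
tool_rot: [-0.0, 0.993, 0.116, 0.001]
contact_force: [1.3, -0.7, 1.5]
gripper_width: 0.126
5.8667 pos [0.5366 0.2932 0.0268] F [1.91 0.26 3.6 ] std [0.41 0.31 0.99] T [ 0.04 -0.29  0.01] w 0.125 rot [[0.9733, 0.2296, 0.0016], [0.2296, -0.9733, 0.0005], [0.0017, -0.0001, -1.0]]
```

Opening 0.125 is 10.6 mm, less than the 16 mm diameter, so the tips pinch the rod about 6 mm above its axis. I open, go down 8.5 mm and grip again.

```bash
python3 -m pendant '{"linear":[[0,0,0],[0,0,0],[0,0,0],[0,0,0.4],[0,0,0.85],[0,0,0.85],[0,0,0.85],[0,0,0.85],[0,0,0.85],[0,0,0.85]],"rotation":[[0,0,0],[0,0,0],[0,0,0],[0,0,0],[0,0,0],[0,0,0],[0,0,0],[0,0,0],[0,0,0],[0,0,0]],"grip":[0.6,0.6,0.6,0.6,0.6,0.7,0.8,0.9,1,1]}'; python3 avg.py
```

```text
time: 6.7
tool_pos: [0.5358, 0.2929, 0.0172]
tool_rot: [0.0, 0.993, 0.115, -0.0]
contact_force: [2.4, 0.7, -3.9]
gripper_width: 0.158
7.0 pos [0.5357 0.2929 0.0173] F [ 2.12  0.35 -3.82] std [0.48 0.31 0.45] T [ 0.02 -0.34 -0.1 ] w 0.16 rot [[0.9733, 0.2295, -0.0001], [0.2295, -0.9733, -0.0002], [-0.0002, 0.0002, -1.0]]
```

```bash
python3 - <<'E'
from h import *
b,cs=snap('side','pics/s5.png');w,cw=snap('wrist','pics/w5.png')
cv2.imwrite('pics/c6.png',np.hstack([cv2.resize(w[40:400,170:480],(380,440)),cv2.resize(b[165:220,240:310],(420,440),interpolation=cv2.INTER_CUBIC)])[:,:,::-1])
E
```

```text
(no output)
```

View pics/c6.png

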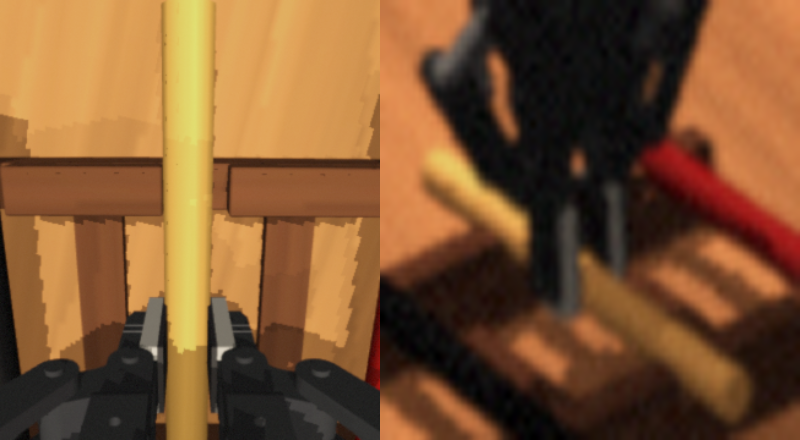

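View 9: the rod is held straight between both pads, and the tip corners are at wrist px (292,284) and (351,284). I work out how far the tips reach past the rod from this view.

```bash
python3 - <<'E'
from h import *
w,c=load('pics/w5.png');s=manip.state();M=R.from_quat(s['tool_rot'][[1,2,3,0]]).as_matrix();p=np.array([.5357,.2929,.0173])
for h in (-.01,0,.003,.01,.015,.022):
    for y in (-.011,):
        print(h,[proj(c,p+M@np.array([x,y,h])).round(1).tolist() for x in (-.008,-.013,.008,.013)])
T=np.array(c['cam_to_world']);print('cam in tool',(M.T@(T[:3,3]-p)).round(4),(M.T@T[:3,:3]).round(3).tolist())
# rod depth by width, sub-pixel edges near several rows
g=cv2.cvtColor(np.ascontiguousarray(w),cv2.COLOR_RGB2HSV)
for v in (120,190,230,260,300): print(v,g[v,296:350:2,0].tolist())
E
```

```text
-0.01 [[305.5, 284.1], [293.7, 284.1], [343.2, 284.1], [354.9, 284.1]]
0 [[306.5, 274.8], [295.4, 274.8], [341.9, 274.9], [353.0, 274.9]]
0.003 [[306.8, 272.3], [295.9, 272.2], [341.6, 272.3], [352.5, 272.3]]
0.01 [[307.4, 266.6], [297.0, 266.6], [340.9, 266.7], [351.3, 266.7]]
0.015 [[307.8, 262.8], [297.7, 262.8], [340.4, 262.9], [350.5, 262.9]]
0.022 [[308.4, 257.9], [298.6, 257.9], [339.7, 257.9], [349.5, 257.9]]
cam in tool [-0.0008 -0.0736 -0.1472] [[1.0, -0.001, 0.001], [-0.001, -0.957, -0.289], [0.001, 0.289, -0.957]]
120 [17, 17, 17, 17, 18, 20, 21, 22, 23, 24, 25, 25, 27, 27, 27, 28, 28, 28, 26, 25, 22, 21, 20, 19, 18, 17, 17]
190 [11, 11, 11, 15, 18, 19, 20, 20, 21, 22, 23, 23, 24, 25, 25, 25, 26, 24, 23, 21, 20, 20, 19, 18, 12, 12, 12]
230 [16, 16, 16, 16, 18, 19, 20, 20, 21, 22, 23, 23, 24, 25, 26, 25, 26, 24, 22, 20, 20, 19, 19, 17, 16, 16, 16]
260 [16, 16, 16, 16, 18, 19, 20, 20, 21, 22, 23, 24, 25, 25, 26, 25, 25, 23, 21, 20, 20, 19, 19, 15, 16, 16, 16]
300 [20, 20, 21, 0, 13, 17, 19, 20, 21, 22, 23, 24, 25, 26, 25, 25, 25, 23, 21, 20, 19, 19, 16, 170, 24, 19, 20]
```

By the wrist view (calibrated against the tool) the tips end about at or just below the rod's axis, which agrees with the opening history. The blurred side reading was misled by shadow. That is the grip needed above the block. Lift and carry.

```bash
python3 -m pendant '{"linear":[[0,0,-0.5],[0,0,-1.5],[0,0,-3],[0,0,-5],[0,0,-7.5],[-0.3,1,-10],[-1,3,-12],[-1.9,6,-13],[-2.9,9,-13.3],[-4,12.5,-13.3]],"rotation":[[0,0,0],[0,0,0],[0,0,0],[0,0,0],[0,0,0],[0,0,0],[0,0,0],[0,0,0],[0,0,0],[0,0,0]],"grip":[1,1,1,1,1,1,1,1,1,1]}'; python3 -m pendant '{"linear":[[-0.9,3,0],[-1.9,6.2,0],[-2.9,9.4,0],[-3.9,12.6,0],[-4.9,15.8,0],[-5.9,19,0],[-6.9,22.2,0],[-7.7,25,0],[-8.4,27.2,0],[-8.7,28.1,0]],"rotation":[[0,0,2],[0,0,4],[0,0,6],[0,0,8],[0,0,10],[0,0,12],[0,0,14],[0,0,16],[0,0,17],[0,0,17.1]],"grip":[1,1,1,1,1,1,1,1,1,1]}'; python3 -c "
from h import *
snap('wrist','pics/w6.png');snap('top','pics/t6.png')
a=cv2.imread('pics/w6.png');b=cv2.imread('pics/t6.png')
cv2.imwrite('pics/c7.png',np.vstack([cv2.resize(a,(480,360)),cv2.resize(b[200:310,325:505],(480,240+50))[:240]]))
"; python3 avg.py
```

```text
time: 7.93
tool_pos: [0.5259, 0.1619, 0.1537]
tool_rot: [-0.0, 0.993, 0.117, 0.002]
contact_force: [1.3, -0.1, -4.0]
gripper_width: 0.152
time: 8.77
tool_pos: [0.5048, -0.1339, 0.1517]
tool_rot: [0.0, 0.999, -0.035, -0.0]
contact_force: [-0.2, 0.1, -3.3]
gripper_width: 0.161
9.1667 pos [ 0.5053 -0.1303  0.1508] F [-0.08  0.47 -3.62] std [0.47 0.29 0.51] T [-0.02 -0.01 -0.02] w 0.159 rot [[0.9979, -0.0649, -0.0002], [-0.0649, -0.9979, 0.0004], [-0.0002, -0.0004, -1.0]]
```

View pics/c7.png

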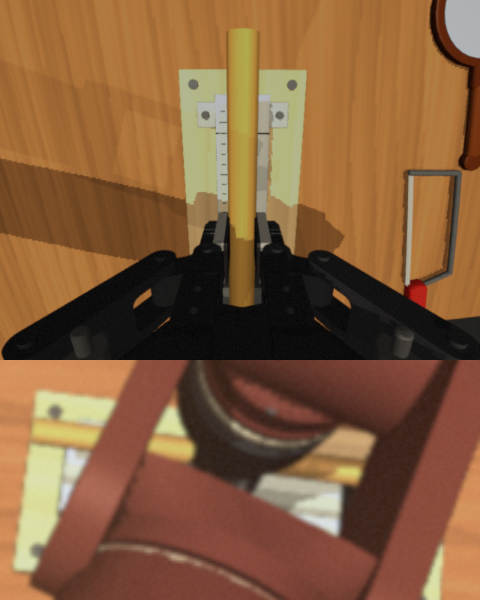

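View 10: the rod is held level and aligned over the block, with the base corners at wrist px ≈(240,93) and (407,93) and the block edges at ≈(287,147) and (360,147). Now for the lateral offset, yaw and stop position.

```bash
cat > m7.py <<'E'
from h import *
w,c=load('pics/w6.png');t6,c6=load('pics/t6.png');t0,c0=load('pics/top0.png')
p=np.array([.5053,-.1303,.1508]);M=np.array([[.9979,-.0649,0],[-.0649,-.9979,0],[0,0,-1]])
hs=lambda im:cv2.cvtColor(np.ascontiguousarray(im),cv2.COLOR_RGB2HSV)
h=hs(w);tl=lambda q:(M.T@(q-p)*1000).round(1)
base=cv2.inRange(h,(25,30,110),(42,125,255))
blk=cv2.inRange(h,(0,0,120),(180,50,255))
rod=cv2.inRange(h,(17,126,90),(36,255,255))
for v in (110,180,220,240):
    x=np.flatnonzero(base[v,225:425])+225;a,b=(pz(c,float(u),float(v),.016) for u in(x.min()-.5,x.max()+.5));print('base',v,x.min(),x.max(),tl(a),tl(b),'mid x',((tl(a)+tl(b))/2)[0].round(1))
for v in (180,200,220,240):
    x=np.flatnonzero(blk[v,270:380])+270;a,b=(pz(c,float(u),float(v),.05) for u in(x.min()-.5,x.max()+.5));print('blk',v,x.min(),x.max(),tl(a),tl(b),'mid x',((tl(a)+tl(b))/2)[0].round(1))
for v in (60,100,200,240):
    x=np.flatnonzero(rod[v,290:360])+290;a,b=(pz(c,float(u),float(v),.1615) for u in(x.min()-.5,x.max()+.5));print('rod',v,x.min(),x.max(),tl(a),tl(b),'mid x',((tl(a)+tl(b))/2)[0].round(1))
x=np.flatnonzero(rod[:200,324]);print('rod end row',x.min(),tl(pz(c,324.,float(x.min()),.1625)))
# stop face in top0
h0=hs(t0);d=(h0[:,:,2]<95).astype(np.uint8)
for v in (245,250,255,260,265,270):
    x=np.flatnonzero(d[v,440:490])+440;print('stop',v,x[:2],pz(c0,x.min()-.5,float(v),.05).round(4))
print('jig centre',tl(np.array([.501,-.177,.05])))
# rod ends in t6
hh=hs(t6);r=cv2.inRange(hh,(17,110,90),(30,255,255))
for uv in ((325+33*.375,200+70*.379),(325+360*.375,200+110*.379)): print('rod end top',np.round(uv,1),tl(pz(c6,*uv,.1615)))
E
python3 m7.py
```

```text
base 110 239 407 [-64.8 -85.1 134.8] [ 64.  -84.6 134.8] mid x -0.4
base 180 243 402 [-65.1 -31.7 134.8] [ 63.2 -31.2 134.8] mid x -0.9
base 220 246 400 [-64.9   1.4 134.8] [ 63.5   1.8 134.8] mid x -0.7
base 240 247 398 [-65.2  18.7 134.8] [ 62.9  19.2 134.8] mid x -1.2
blk 180 288 357 [-25.6 -36.1 100.8] [ 23.7 -35.9 100.8] mid x -1.0
blk 200 288 357 [-26.  -21.8 100.8] [ 24.1 -21.6 100.8] mid x -0.9
blk 220 289 356 [-25.8  -7.1 100.8] [ 23.7  -6.9 100.8] mid x -1.1
blk 240 289 355 [-26.2   8.2 100.8] [ 23.3   8.4 100.8] mid x -1.4
rod 60 302 345 [ -8.1 -94.2 -10.7] [  7.6 -94.1 -10.7] mid x -0.2
rod 100 302 344 [ -8.4 -80.6 -10.7] [  7.4 -80.5 -10.7] mid x -0.5
rod 200 304 342 [ -8.3 -43.4 -10.7] [  7.1 -43.3 -10.7] mid x -0.6
rod 240 304 341 [ -8.6 -26.8 -10.7] [  6.9 -26.8 -10.7] mid x -0.8
rod end row 37 [-1.000e-01 -1.014e+02 -1.170e+01]
stop 245 [454 455] [ 0.5176 -0.2436  0.05  ]
stop 250 [454 455] [ 0.5086 -0.2435  0.05  ]
stop 255 [453 454] [ 0.4994 -0.2418  0.05  ]
stop 260 [453 454] [ 0.4905 -0.2418  0.05  ]
stop 265 [453 454] [ 0.4816 -0.2417  0.05  ]
stop 270 [452 453] [ 0.4726 -0.24    0.05  ]
jig centre [ -1.3  46.9 100.8]
rod end top [337.4 226.5] [  0.8 -98.1 -10.7]
rod end top [460.  241.7] [  0.6  92.7 -10.7]
```

Rod and groove are parallel within about 0.1° and laterally within 0.2 mm. The stop face is ≈112 mm from the TCP and the rod's near end ≈105–111 mm, so I back off 12 mm before lowering.

```bash
python3 -m pendant '{"linear":[[0,-0.5,0],[-0.02,-1,0.5],[-0.02,-1.2,2],[-0.02,-1.2,4],[-0.02,-1.2,6],[-0.02,-1.2,8],[-0.02,-1.2,9.2],[-0.02,-1.2,9.8],[-0.02,-1.2,10.1],[-0.02,-1.2,10.1]],"rotation":[[0,0,0],[0,0,0],[0,0,0],[0,0,0],[0,0,0],[0,0,0],[0,0,0],[0,0,0],[0,0,0],[0,0,0]],"grip":[1,1,1,1,1,1,1,1,1,1]}'; python3 avg.py
```

```text
time: 10.0
tool_pos: [0.5061, -0.1191, 0.0495]
tool_rot: [-0.0, 0.999, -0.033, -0.0]
contact_force: [-0.6, -1.1, -3.9]
gripper_width: 0.156
10.3 pos [ 0.5069 -0.1197  0.0508] F [-0.11 -0.28 -3.42] std [0.38 0.71 0.53] T [-0.03  0.    0.01] w 0.158 rot [[0.9978, -0.0669, 0.0018], [-0.0669, -0.9978, -0.0007], [0.0019, 0.0006, -1.0]]
```

```bash
python3 -m pendant '{"linear":[[0,0,0.1],[0,0,0.2],[0,0,0.3],[0,0,0.4],[0,0,0.5],[0,0,0.55],[0,0,0.6],[0,0,0.6],[0,0,0.6],[0,0,0.6]],"rotation":[[0,0,0],[0,0,0],[0,0,0],[0,0,0],[0,0,0],[0,0,0],[0,0,0],[0,0,0],[0,0,0],[0,0,0]],"grip":[1,1,1,1,1,1,1,1,1,1]}'; python3 avg.py
```

```text
time: 11.13
tool_pos: [0.5062, -0.1195, 0.0467]
tool_rot: [-0.0, 0.999, -0.033, -0.001]
contact_force: [-10.4, 3.9, 16.4]
gripper_width: 0.156
11.4333 pos [ 0.5062 -0.1194  0.0467] F [-10.49   3.74  16.19] std [0.92 0.8  0.63] T [ 0.57  1.77 -0.01] w 0.16 rot [[0.9978, -0.0664, -0.0016], [-0.0664, -0.9978, 0.0003], [-0.0017, -0.0002, -1.0]]
```

Contact came about 3 mm high, with a sideways push of -10 N in x, so the rod is riding on the +x flank. I ease up and shift toward -x.

```bash
python3 -m pendant '{"linear":[[0,0,-0.1],[0,0,-0.2],[-0.05,0,-0.2],[-0.1,0,-0.2],[-0.1,0,-0.2],[-0.1,0,-0.2],[-0.1,0,-0.2],[-0.1,0,-0.2],[-0.1,0,-0.2],[-0.1,0,-0.2]],"rotation":[[0,0,0],[0,0,0],[0,0,0],[0,0,0],[0,0,0],[0,0,0],[0,0,0],[0,0,0],[0,0,0],[0,0,0]],"grip":[1,1,1,1,1,1,1,1,1,1]}'; python3 avg.py
```

```text
time: 12.27
tool_pos: [0.5061, -0.1194, 0.0468]
tool_rot: [0.0, 0.999, -0.033, 0.001]
contact_force: [-1.4, 2.2, 6.3]
gripper_width: 0.157
12.5667 pos [ 0.5062 -0.1194  0.0468] F [-1.65  1.86  6.24] std [0.36 0.19 0.6 ] T [0.32 0.28 0.01] w 0.159 rot [[0.9978, -0.0668, 0.0023], [-0.0668, -0.9978, -0.0002], [0.0023, 0.0001, -1.0]]
```

The position held while the commanded offset fell, so the rod is constrained on both sides and seated; the arm yields about 5 N/mm up and 9 N/mm sideways. I relax a little more and start sliding toward the stop, watching Fy.

```bash
python3 -m pendant '{"linear":[[-0.01,0,-0.04],[-0.02,0,-0.08],[-0.02,0.05,-0.08],[-0.02,0.1,-0.08],[-0.02,0.15,-0.08],[-0.02,0.2,-0.08],[-0.02,0.25,-0.08],[-0.02,0.3,-0.08],[-0.02,0.35,-0.08],[-0.02,0.4,-0.08]],"rotation":[[0,0,0],[0,0,0],[0,0,0],[0,0,0],[0,0,0],[0,0,0],[0,0,0],[0,0,0],[0,0,0],[0,0,0]],"grip":[1,1,1,1,1,1,1,1,1,1]}'; python3 avg.py
python3 -c "
from h import *
w,c=snap('wrist','pics/w8.png');s,_=snap('side','pics/s8.png')
cv2.imwrite('pics/c8.png',np.hstack([cv2.resize(w[20:340,180:460],(400,457)),cv2.resize(s[250:370,290:400],(390,457),interpolation=cv2.INTER_CUBIC)])[:,:,::-1])"
```

```text
time: 13.4
tool_pos: [0.5047, -0.1226, 0.0468]
tool_rot: [-0.001, 0.999, -0.033, 0.0]
contact_force: [0.9, 4.7, 6.4]
gripper_width: 0.159
13.7 pos [ 0.5047 -0.1226  0.0468] F [1.15 5.28 5.39] std [0.52 0.37 0.51] T [ 0.92 -0.19 -0.01] w 0.159 rot [[0.9978, -0.0668, 0.0001], [-0.0668, -0.9978, 0.0015], [0.0, -0.0015, -1.0]]
```

View pics/c8.png

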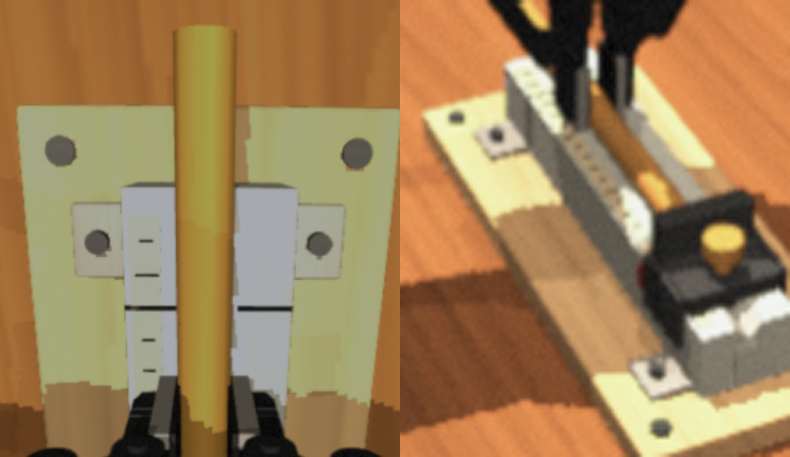

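View 11: the rod lies over the groove and its end is near the stop. The numbers tell more: x gave way 1.5 mm while z stayed fixed. So the fingertips are resting on the block's top and the rod hovers about 3 mm above its seat. I measure rod against block laterally, then release so it drops in.

```bash
cat > lat.py <<'E'
from h import *
import sys
f=sys.argv[1];zr=float(sys.argv[2]);zt=float(sys.argv[3])
import os
if not os.path.exists(f): snap('wrist',f)
w,c=load(f);T=np.array(c['cam_to_world']);h=cv2.cvtColor(np.ascontiguousarray(w),cv2.COLOR_RGB2HSV)
D=np.array([[1,-.001,.001],[-.001,-.957,-.289],[.001,.289,-.957]]);Mw=T[:3,:3]@D.T
o=T[:3,3]-Mw@np.array([-.0008,-.0736,-.1472]);tl=lambda q:(Mw.T@(q-o)*1000)
g=[('base',(25,30,100),(42,125,255),.016,(90,130,160)),('blk',(0,0,110),(180,60,255),.05,(165,185,210)),('rod',(15,127,70),(36,255,255),zr,(100,130,160,190,230))]
for n,lo,hi,z,vs in g:
    m=cv2.inRange(h,lo,hi)
    for v in vs:
        k=(180,460) if n=='base' else (255,400) if n=='blk' else (290,360)
        x=np.flatnonzero(m[v,k[0]:k[1]])+k[0]
        a,b=tl(pz(c,x.min()-.5,float(v),z)),tl(pz(c,x.max()+.5,float(v),z));print(n,v,x.min(),x.max(),'y',a[1].round(0),'mid',((a+b)/2)[0].round(2),'w',(b-a)[0].round(1))
m=cv2.inRange(h,(15,127,70),(36,255,255));r=np.flatnonzero(m[:150,320:326].mean(1)>128);print('end row',r.min(),tl(pz(c,323.,float(r.min()),zr))[1].round(1),'tcp',o.round(4))
E
python3 lat.py pics/w8.png .0575 0
```

```text
Traceback (most recent call last):
  File "lat.py", line 15, in <module>
    a,b=tl(pz(c,x.min()-.5,float(v),z)),tl(pz(c,x.max()+.5,float(v),z));print(n,v,x.min(),x.max(),'y',a[1].round(0),'mid',((a+b)/2)[0].round(2),'w',(b-a)[0].round(1))
                ~~~~~^^
ValueError: zero-size array to reduction operation minimum which has no identity
```

```bash
sed -i "s/(90,130,160)/(105,125,150,200)/" lat.py; sed -i "s/        a,b=tl/        if len(x)<9: continue\n        a,b=tl/" lat.py; python3 lat.py pics/w8.png .0575 0
```

```text
base 105 193 459 y -86.0 mid 0.78 w 128.2
base 125 194 457 y -76.0 mid 0.57 w 128.5
base 150 196 454 y -64.0 mid 0.35 w 128.3
base 200 201 449 y -39.0 mid 0.42 w 128.1
blk 165 255 399 y -60.0 mid 0.97 w 58.5
blk 185 256 395 y -52.0 mid 0.38 w 57.3
blk 210 255 399 y -42.0 mid 1.05 w 60.6
rod 100 302 351 y -84.0 mid 0.6 w 18.2
rod 130 302 348 y -74.0 mid 0.08 w 17.5
rod 160 303 342 y -63.0 mid -0.85 w 15.2
rod 190 304 342 y -51.0 mid -0.64 w 15.2
rod 230 304 341 y -35.0 mid -0.82 w 15.3
end row 0 -117.0 tcp [ 0.5048 -0.1229  0.0467]
```

The groove centre lies 1.1 mm to tool +x of the rod. I lift slightly, shift, and open.

```bash
python3 -m pendant '{"linear":[[0,0,-0.15],[0,0,-0.3],[0.06,0,-0.3],[0.11,0,-0.3],[0.11,0,-0.3],[0.11,0,-0.25],[0.11,0,-0.25],[0.11,0,-0.25],[0.11,0,-0.25],[0.11,0,-0.25]],"rotation":[[0,0,0],[0,0,0],[0,0,0],[0,0,0],[0,0,0],[0,0,0],[0,0,0],[0,0,0],[0,0,0],[0,0,0]],"grip":[1,1,1,1,1,1,0.82,0.78,0.72,0.7]}'; python3 avg.py; python3 lat.py pics/w9.png .0545 0
```

```text
time: 14.63
tool_pos: [0.5064, -0.1237, 0.0498]
tool_rot: [0.0, 0.999, -0.033, 0.001]
contact_force: [-0.0, 0.4, -0.0]
gripper_width: 0.301
14.9333 pos [ 0.506  -0.1235  0.0494] F [ 0.17 -0.46  0.02] std [0.87 0.53 0.62] T [-0.01 -0.02 -0.02] w 0.301 rot [[0.9978, -0.0667, 0.0003], [-0.0667, -0.9978, -0.0002], [0.0003, 0.0001, -1.0]]
base 105 192 455 y -86.0 mid -0.42 w 128.3
base 125 193 453 y -76.0 mid -0.66 w 128.6
base 150 196 451 y -64.0 mid -0.39 w 128.4
base 200 200 445 y -39.0 mid -0.88 w 128.2
blk 165 255 399 y -60.0 mid 1.0 w 59.4
blk 185 255 391 y -52.0 mid -0.64 w 57.0
blk 210 255 399 y -41.0 mid 1.08 w 61.6
rod 100 304 353 y -85.0 mid 1.4 w 18.9
rod 130 304 352 y -74.0 mid 1.27 w 18.9
rod 160 305 342 y -62.0 mid -0.46 w 15.0
rod 190 305 341 y -50.0 mid -0.64 w 15.0
rod 230 306 340 y -34.0 mid -0.62 w 14.6
end row 0 -118.6 tcp [ 0.5059 -0.1237  0.049 ]
```

Released: the rod settled to its seat, and base and rod midlines agree within 0.2 mm. With tips = TCP + 3.3 mm (this fits all earlier contacts), a TCP of 0.0478 puts the tips ~1 mm over the block and 3.4 mm under the rod's axis. Regrip.

```bash
python3 -m pendant '{"linear":[[0,0,0.08],[0,0,0.15],[0,0,0.15],[0,0,0.15],[0,0,0.15],[0,0,0.15],[0,0,0.15],[0,0,0.15],[0,0,0.15],[0,0,0.15]],"rotation":[[0,0,0],[0,0,0],[0,0,0],[0,0,0],[0,0,0],[0,0,0],[0,0,0],[0,0,0],[0,0,0],[0,0,0]],"grip":[0.7,0.7,0.75,0.8,0.85,0.9,1,1,1,1]}'; python3 avg.py
```

```text
time: 15.82
tool_pos: [0.5058, -0.1233, 0.0476]
tool_rot: [-0.0, 0.999, -0.033, 0.0]
contact_force: [0.1, 0.8, 0.7]
gripper_width: 0.157
16.1167 pos [ 0.5058 -0.1233  0.0475] F [0.23 0.61 1.52] std [0.65 0.51 0.37] T [ 0.13 -0.04 -0.11] w 0.154 rot [[0.9978, -0.0668, 0.0003], [-0.0668, -0.9978, 0.0], [0.0003, -0.0, -1.0]]
```

```bash
python3 -m pendant '{"linear":[[0,0.05,0],[0,0.1,0],[0,0.15,0],[0,0.2,0],[0,0.25,0],[0,0.3,0],[0,0.35,0],[0,0.4,0],[0,0.45,0],[0,0.5,0]],"rotation":[[0,0,0],[0,0,0],[0,0,0],[0,0,0],[0,0,0],[0,0,0],[0,0,0],[0,0,0],[0,0,0],[0,0,0]],"grip":[1,1,1,1,1,1,1,1,1,1]}'; python3 avg.py; python3 -c "
from h import *
t,c=snap('top','pics/t10.png');s,cs=snap('side','pics/s10.png')
# rod end vs stop in side view along groove line
P=lambda y:proj(cs,[.5058-.0668*(-.1233-y)*1,y,.060])
for y in (-.20,-.21,-.22,-.23,-.24,-.25):
    u,v=P(y);print(y,(round(u,1),round(v,1)),s[int(round(v)),int(round(u))].tolist())
"
```

```text
time: 16.95
tool_pos: [0.5055, -0.1274, 0.0475]
tool_rot: [-0.001, 0.999, -0.033, 0.0]
contact_force: [0.2, 4.8, 2.4]
gripper_width: 0.155
17.25 pos [ 0.5055 -0.1275  0.0475] F [0.66 4.8  3.13] std [0.5  0.34 0.33] T [ 0.82 -0.1  -0.1 ] w 0.156 rot [[0.9978, -0.0668, 0.0003], [-0.0668, -0.9978, 0.0018], [0.0001, -0.0018, -1.0]]
-0.2 (np.float64(363.6), np.float64(297.9)) [173, 122, 61]
-0.21 (np.float64(366.2), np.float64(300.9)) [228, 181, 92]
-0.22 (np.float64(368.7), np.float64(304.0)) [72, 60, 48]
-0.23 (np.float64(371.3), np.float64(307.2)) [48, 46, 43]
-0.24 (np.float64(374.0), np.float64(310.4)) [39, 35, 33]
-0.25 (np.float64(376.7), np.float64(313.6)) [220, 184, 90]
```

Moved 4.2 mm with Fy 4.8 N, mostly friction. Continue in smaller steps.

```bash
python3 -m pendant '{"linear":[[0,0.02,-0.02],[0,0.04,-0.03],[0,0.06,-0.03],[0,0.08,-0.03],[0,0.1,-0.03],[0,0.1,-0.03],[0,0.1,-0.03],[0,0.1,-0.03],[0,0.1,-0.03],[0,0.1,-0.03]],"rotation":[[0,0,0],[0,0,0],[0,0,0],[0,0,0],[0,0,0],[0,0,0],[0,0,0],[0,0,0],[0,0,0],[0,0,0]],"grip":[1,1,1,1,1,1,1,1,1,1]}'; python3 avg.py
```

```text
time: 18.18
tool_pos: [0.5053, -0.1295, 0.0476]
tool_rot: [0.0, 0.999, -0.033, 0.0]
contact_force: [3.8, 0.7, -2.2]
gripper_width: 0.156
18.4833 pos [ 0.5053 -0.1295  0.0476] F [ 3.11  0.66 -2.36] std [0.35 0.44 0.57] T [ 0.12 -0.54 -0.06] w 0.157 rot [[0.9978, -0.0666, 0.0001], [-0.0666, -0.9978, -0.0005], [0.0001, 0.0004, -1.0]]
```

```bash
python3 -m pendant '{"linear":[[0.02,0.03,0.02],[0.03,0.06,0.02],[0.03,0.09,0.02],[0.03,0.12,0.02],[0.03,0.15,0.02],[0.03,0.18,0.02],[0.03,0.2,0.02],[0.03,0.2,0.02],[0.03,0.2,0.02],[0.03,0.2,0.02]],"rotation":[[0,0,0],[0,0,0],[0,0,0],[0,0,0],[0,0,0],[0,0,0],[0,0,0],[0,0,0],[0,0,0],[0,0,0]],"grip":[1,1,1,1,1,1,1,1,1,1]}'; python3 avg.py
```

```text
time: 19.32
tool_pos: [0.5052, -0.1311, 0.0475]
tool_rot: [-0.0, 0.999, -0.033, -0.0]
contact_force: [-0.9, 4.9, 3.5]
gripper_width: 0.156
19.6167 pos [ 0.5052 -0.1311  0.0475] F [-0.67  5.29  3.46] std [0.64 0.47 0.53] T [ 0.86  0.15 -0.12] w 0.155 rot [[0.9978, -0.0667, -0.0006], [-0.0667, -0.9978, 0.0006], [-0.0007, -0.0005, -1.0]]
```

```bash
python3 -m pendant '{"linear":[[0,0.03,-0.01],[0,0.06,-0.01],[0,0.09,-0.01],[0,0.12,-0.01],[0,0.14,-0.01],[0,0.14,-0.01],[0,0.14,-0.01],[0,0.14,-0.01],[0,0.14,-0.01],[0,0.14,-0.01]],"rotation":[[0,0,0],[0,0,0],[0,0,0],[0,0,0],[0,0,0],[0,0,0],[0,0,0],[0,0,0],[0,0,0],[0,0,0]],"grip":[1,1,1,1,1,1,1,1,1,1]}'; python3 avg.py;  python3 -m pendant '{"linear":[[0,0.02,0],[0,0.04,0],[0,0.06,0],[0,0.08,0],[0,0.1,0],[0,0.1,0],[0,0.1,0],[0,0.1,0],[0,0.1,0],[0,0.1,0]],"rotation":[[0,0,0],[0,0,0],[0,0,0],[0,0,0],[0,0,0],[0,0,0],[0,0,0],[0,0,0],[0,0,0],[0,0,0]],"grip":[1,1,1,1,1,1,1,1,1,1]}'; python3 avg.py
```

```text
time: 20.45
tool_pos: [0.5051, -0.1326, 0.0476]
tool_rot: [-0.0, 0.999, -0.033, -0.0]
contact_force: [-1.1, 5.8, 3.1]
gripper_width: 0.154
20.75 pos [ 0.5051 -0.1326  0.0475] F [-0.79  4.95  2.69] std [0.37 0.45 0.45] T [ 0.82  0.18 -0.13] w 0.158 rot [[0.9978, -0.0668, -0.0006], [-0.0668, -0.9978, 0.0003], [-0.0006, -0.0002, -1.0]]
time: 21.58
tool_pos: [0.505, -0.1336, 0.0475]
tool_rot: [-0.0, 0.999, -0.033, -0.0]
contact_force: [-1.8, 5.6, 3.0]
gripper_width: 0.158
21.8833 pos [ 0.505  -0.1336  0.0475] F [-1.14  4.77  2.88] std [0.4  0.17 0.58] T [ 0.82  0.18 -0.12] w 0.156 rot [[0.9978, -0.0667, -0.0006], [-0.0667, -0.9978, 0.0003], [-0.0006, -0.0003, -1.0]]
```

```bash
python3 -m pendant '{"linear":[[0,0.02,0],[0,0.04,0],[0,0.06,0],[0,0.08,0],[0,0.1,0],[0,0.12,0],[0,0.12,0],[0,0.12,0],[0,0.12,0],[0,0.12,0]],"rotation":[[0,0,0],[0,0,0],[0,0,0],[0,0,0],[0,0,0],[0,0,0],[0,0,0],[0,0,0],[0,0,0],[0,0,0]],"grip":[1,1,1,1,1,1,1,1,1,1]}'; python3 avg.py
```

```text
time: 22.72
tool_pos: [0.505, -0.1348, 0.0475]
tool_rot: [-0.0, 0.999, -0.033, -0.0]
contact_force: [-0.9, 5.0, 1.9]
gripper_width: 0.155
23.0167 pos [ 0.505  -0.1348  0.0475] F [-0.55  4.96  2.58] std [0.51 0.54 0.49] T [ 0.85  0.17 -0.12] w 0.155 rot [[0.9978, -0.0667, -0.0007], [-0.0667, -0.9978, 0.0004], [-0.0007, -0.0003, -1.0]]
```

```bash
python3 -m pendant '{"linear":[[0,0.02,0],[0,0.04,0],[0,0.06,0],[0,0.08,0],[0,0.1,0],[0,0.12,0],[0,0.12,0],[0,0.12,0],[0,0.12,0],[0,0.12,0]],"rotation":[[0,0,0],[0,0,0],[0,0,0],[0,0,0],[0,0,0],[0,0,0],[0,0,0],[0,0,0],[0,0,0],[0,0,0]],"grip":[1,1,1,1,1,1,1,1,1,1]}'
python3 -c "
from h import *
s,cs=snap('side','pics/s11.png')
for y in np.arange(-.21,-.252,-.003):
    u,v=proj(cs,[.505+.0668*(y+.1348),y,.062]);print(round(y,3),s[int(round(v)),int(round(u))].tolist(),end=' ')
print()
cv2.imwrite('pics/c12.png',cv2.resize(s[270:340,330:420],(771,600),interpolation=cv2.INTER_CUBIC)[:,:,::-1])"
```

```text
time: 23.85
tool_pos: [0.5049, -0.136, 0.0476]
tool_rot: [-0.0, 0.999, -0.033, -0.0]
contact_force: [-0.6, 4.7, 2.1]
gripper_width: 0.158
-0.21 [166, 117, 62] -0.213 [166, 117, 61] -0.216 [199, 150, 79] -0.219 [206, 158, 84] -0.222 [89, 72, 50] -0.225 [55, 51, 49] -0.228 [51, 50, 46] -0.231 [49, 48, 45] -0.234 [40, 41, 38] -0.237 [36, 34, 33] -0.24 [31, 32, 32] -0.243 [63, 49, 38] -0.246 [160, 109, 55] -0.249 [168, 113, 57] -0.252 [185, 126, 65]
```

```bash
python3 -m pendant '{"linear":[[0,0.02,0],[0,0.04,0],[0,0.06,0],[0,0.08,0],[0,0.1,0],[0,0.12,0],[0,0.12,0],[0,0.12,0],[0,0.12,0],[0,0.12,0]],"rotation":[[0,0,0],[0,0,0],[0,0,0],[0,0,0],[0,0,0],[0,0,0],[0,0,0],[0,0,0],[0,0,0],[0,0,0]],"grip":[1,1,1,1,1,1,1,1,1,1]}'; python3 -c "
from h import *
for i in range(2): manip.grab_frame('wrist');s=manip.state();print(s['tool_pos'],s['contact_force'])"
```

```text
time: 24.73
tool_pos: [0.5048, -0.1372, 0.0475]
tool_rot: [-0.0, 0.999, -0.033, -0.0]
contact_force: [0.1, 5.7, 3.6]
gripper_width: 0.155
[ 0.50480596 -0.13717827  0.04755233] [-1.64600424  4.67534302  3.07094522]
[ 0.50479144 -0.13715929  0.04753897] [-0.52961783  4.25401875  2.94811737]
```

```bash
python3 -m pendant '{"linear":[[0,0.02,0],[0,0.04,0],[0,0.06,0],[0,0.08,0],[0,0.1,0],[0,0.12,0],[0,0.12,0],[0,0.12,0],[0,0.12,0],[0,0.12,0]],"rotation":[[0,0,0],[0,0,0],[0,0,0],[0,0,0],[0,0,0],[0,0,0],[0,0,0],[0,0,0],[0,0,0],[0,0,0]],"grip":[1,1,1,1,1,1,1,1,1,1]}'
```

```text
time: 25.67
tool_pos: [0.5047, -0.1384, 0.0475]
tool_rot: [-0.0, 0.999, -0.033, -0.0]
contact_force: [-1.2, 5.3, 2.6]
gripper_width: 0.157
```

```bash
python3 -m pendant '{"linear":[[0,0.02,0],[0,0.04,0],[0,0.06,0],[0,0.08,0],[0,0.1,0],[0,0.12,0],[0,0.12,0],[0,0.12,0],[0,0.12,0],[0,0.12,0]],"rotation":[[0,0,0],[0,0,0],[0,0,0],[0,0,0],[0,0,0],[0,0,0],[0,0,0],[0,0,0],[0,0,0],[0,0,0]],"grip":[1,1,1,1,1,1,1,1,1,1]}'
```

```text
time: 26.5
tool_pos: [0.5047, -0.1386, 0.0475]
tool_rot: [-0.001, 0.999, -0.033, -0.0]
contact_force: [-1.6, 8.3, 3.0]
gripper_width: 0.157
```

Contact: position stalled at y=-0.1386 and Fy rose to 8.3 N, about 3.5 N on the stop above the friction. I press a touch more and hold.

```bash
python3 -m pendant '{"linear":[[0,0.02,0],[0,0.04,0],[0,0.05,0],[0,0.05,0],[0,0.05,0],[0,0.05,0],[0,0.05,0],[0,0.05,0],[0,0.05,0],[0,0.05,0]],"rotation":[[0,0,0],[0,0,0],[0,0,0],[0,0,0],[0,0,0],[0,0,0],[0,0,0],[0,0,0],[0,0,0],[0,0,0]],"grip":[1,1,1,1,1,1,1,1,1,1]}'; python3 avg.py
```

```text
time: 27.33
tool_pos: [0.5046, -0.1386, 0.0475]
tool_rot: [-0.002, 0.999, -0.033, -0.0]
contact_force: [-0.0, 10.6, 4.2]
gripper_width: 0.156
27.6333 pos [ 0.5047 -0.1386  0.0475] F [-0.64 10.27  4.01] std [0.53 0.35 0.26] T [ 1.67  0.12 -0.1 ] w 0.155 rot [[0.9978, -0.0669, -0.0007], [-0.0669, -0.9978, 0.0035], [-0.0009, -0.0035, -1.0]]
```

Home: no further movement, Fy steady at 10.3 N (~5 N on the stop net of friction), held for over a second. I ease off part of the push, still pointing toward the stop, open, then lift straight up.

```bash
python3 -m pendant '{"linear":[[0,-0.05,0],[0,-0.1,0],[0,-0.1,0],[0,-0.1,0],[0,-0.1,0],[0,-0.1,0],[0,-0.1,0],[0,-0.1,0],[0,-0.1,0],[0,-0.1,0]],"rotation":[[0,0,0],[0,0,0],[0,0,0],[0,0,0],[0,0,0],[0,0,0],[0,0,0],[0,0,0],[0,0,0],[0,0,0]],"grip":[1,1,1,1,0.8,0.7,0.6,0.6,0.6,0.6]}'; python3 -m pendant '{"linear":[[0,0,-0.3],[0,0,-1],[0,0,-2],[0,0,-4],[0,0,-6],[0,-2,-8],[0,-5,-10],[0,-8,-11],[0,-11,-12],[0,-13,-12]],"rotation":[[0,0,0],[0,0,0],[0,0,0],[0,0,0],[0,0,0],[0,0,0],[0,0,0],[0,0,0],[0,0,0],[0,0,0]],"grip":[0.6,0.6,0.6,0.6,0.6,0.6,0.6,0.6,0.6,0.6]}'
python3 -m pendant '{"linear":[[0,-3,0],[0,-6,0],[0,-9,0],[0,-12,0],[0,-15,0],[0,-18,0],[0,-20,0],[0,-22,0],[0,-22,0],[0,-22,0]],"rotation":[[0,0,0],[0,0,0],[0,0,0],[0,0,0],[0,0,0],[0,0,0],[0,0,0],[0,0,0],[0,0,0],[0,0,0]],"grip":[0.6,0.6,0.6,0.6,0.6,0.6,0.6,0.6,0.6,0.6]}'
python3 -c "
from h import *
t,c=snap('top','pics/t12.png');s,cs=snap('side','pics/s12.png')
cv2.imwrite('pics/c13.png',np.vstack([cv2.resize(t[180:320,320:510],(500,300),interpolation=cv2.INTER_CUBIC),cv2.resize(s[240:380,280:440],(500,300),interpolation=cv2.INTER_CUBIC)])[:,:,::-1])"
```

```text
time: 28.47
tool_pos: [0.505, -0.1396, 0.0477]
tool_rot: [0.0, 0.999, -0.033, 0.0]
contact_force: [0.3, -0.6, 0.8]
gripper_width: 0.402
time: 29.3
tool_pos: [0.5154, -0.0077, 0.1721]
tool_rot: [0.0, 0.999, -0.033, 0.003]
contact_force: [-0.1, 0.6, 0.7]
gripper_width: 0.403
time: 30.13
tool_pos: [0.5284, 0.2106, 0.1686]
tool_rot: [0.0, 0.999, -0.032, 0.001]
contact_force: [0.3, -0.2, 0.3]
gripper_width: 0.398
```

View pics/c13.png

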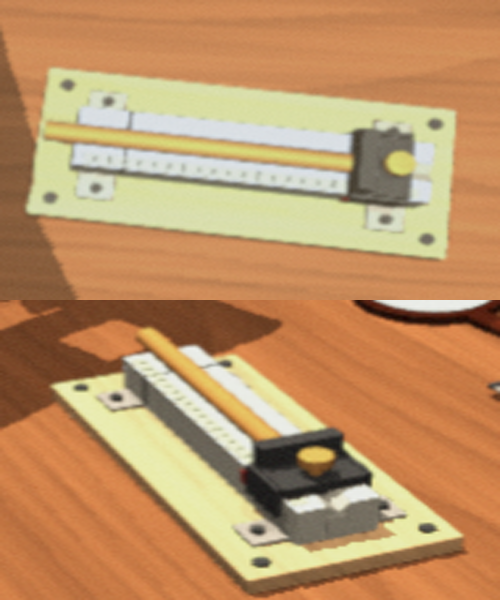

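View 12: the rod lies in the groove with its right end at crop (352,161), touching the dark stop face and with no visible gap. The arm is well clear and the contact force is ≈0. I hand in.

```bash
python3 -c "
from plant import manip
print(manip.job_done(), manip.state()['time'])"
```

```text
the job is handed in; nothing more can be done
the job is handed in; nothing more can be done
```

The brass rod is lying in the V-groove with its end against the stop, and the job was handed in at about 30 s of the 58 s allowed. It was the roughly 210 mm rod from the rack's middle place. I laid it about 15 mm short of the stop, released it, gripped it again and slid it home.

**Last checks**
- **Contact with the stop:** the rod stalled at TCP y = -0.1386 while the force along the groove rose from 5 N (sliding) to 10.3 N. That is about 5 N on the stop, held for over a second; the highest reading was 10.6 N in total.
- **Final picture:** the rod lies in the groove touching the stop face with no visible gap. The arm is well clear and the wrist force is about 0.

**What disagreed or went wrong**
- **Fingertip position:** the tips were about 3 mm behind the reported TCP, not 22 mm ahead as stated. The first grasp closed on air and the second pinched the rod too high; neither visibly moved it.
- **First lowering onto the jig:** the fingertips rested on the block at about 16–20 N, with the rod about 3 mm above its seat. I first took this for a seated rod and slid it 3 mm that way. I then corrected it sideways and let it drop about 3–5 mm into the groove.
- **Sliding force:** it ran near 5 N rather than the stated 2–4 N, probably because the gripper pressed down slightly.
- **Not checked:** I did not re-measure the positions of the other rods and props at the end. I saw no sign of contact with any of them.

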